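# Set the spout of a disinfectant bottle over its drip cup

## Robot

A 6-joint arm with a two-finger parallel gripper is mounted at the origin on the work surface. World frame = base frame: x ahead of the robot, y to its left, z up, the work surface at z = 0. Lengths are in mm, angles in rad, forces in N, time in s.
With the tool pointing down it reaches from about 275 to 725 mm from the base axis. Payload 5.6 kg.
Tool frame: the origin (TCP) lies at the very end of the fingers, on their centre line; the grasp point (between the pads) lies 19 mm behind it (grip_depth is the distance from the TCP to the grasp point, in mm); z points along the fingers, x is the direction in which the jaws open and shut, and the axes are right-handed (so a half turn about z gives the same grasp; the last joint's range is limited). The gripper opens to 85 mm and grips with 20 to 120 N. Pads are 22 mm wide; open, the fingers measure 114 mm over their backs; the gripper's body (76 mm by 85 mm) begins 54 mm behind the grasp point. The pads swing forward as they close: fully open they stand 13 mm farther back than shut.
Start: joints at [1.633, 0.255, 0.108, 0, -1.424, -0.285], TCP at [121.501, 536.405, 231.283] pointing down, gripper open.
Joint ranges: [-2.95, 2.95], [-1.21, 1.97], [-1.09, 1.5], [-2.87, 1.71], [-2.94, -0.07], [-3.05, 3.05]. Speed limits (rad/s): [2.57, 2.57, 3.14, 3.14, 3.14, 3.14].

## Interface

Orientations are given as a rotation vector (axis times angle).
In Python, from station import * gives the robot as it stands.
- The arm moves only by the tool apply_moves, never from a script. Its argument "plan" is a list of rows, each an object with "translation": the shift along the tool's x, y, z in cm, a list of three; "delta_rot": the turn, a rotation vector about the tool's x, y, z in rad, a list of three; "gripper": the opening in per cent of the stroke, from 0 (shut) to 100 (fully open). In form: [{"translation": [dx, dy, dz], "delta_rot": [ax, ay, az], "gripper": gripper}, ...]. A call has 1 to 20 rows; each row shifts and turns the commanded pose from where the row before left it, along the tool's axes as they then stand; what a row does not reach is not made up. A row lasts 1/12 s, in which the tool goes at most 41.7 mm and 7.16 degrees, less where a joint would pass 70% of its speed; a pose out of reach is approached as far as the arm can. A call with a gripper value outside its range is refused whole. The fingers move at their own pace and stop on an object; "squeeze" is the grip in N (left out, the last holds). Time passes only in rows, so rows that do not move let the fingers close. It gives the time, the measured TCP pose, the force and the opening at its end, in the units of the state.
- get_obs(): the state, without advancing time (a new reading comes with each control period).
- read_camera(name): name is "scene" or "top" or "wrist"; returns a dict with "frame" (400x640x3 uint8, red, green, blue), "range_z" (400x640 float32, mm along the optical axis (not along the pixel's ray), 0 where there is no reading), "fx", "fy", "cx", "cy" (pixels), "k1" (the pictures are not rectified: a ray, as slopes to the right and down, at radius r is drawn at 1 + k1 r^2 times it, then the intrinsics apply), "eye" and "orientation" of the camera in the world; the wrist camera has in their place "T_tool_cam" (4x4, takes a point from camera to tool coordinates, whose origin is the TCP and whose axes are the tool frame's). Camera axes: x right, y up, looking along -z (the intrinsics and any distortion apply to the point x, -y, -z); pixel columns grow to the right and rows downward; lengths in mm; the calibration is good to about 2 mm. A picture is of the moment at which its call begins: read the wrist's pose just before it.
- finish_job(): hands the job in, once; it reports no verdict.
Trained networks look in the newest picture that a camera, given by its name, has taken for a name from the list of things; names that differ only in an ending like _2 or _b are one class to them, and where a whole thing is asked for, a point or a joint stands for the part that bears it (a point fixed in the world has none). Each returns a list of dicts, best first, with "conf" (0 to 1); they miss things now and then, are a little off and sometimes report something else, mostly with a low value. They report only what shows in the picture. A call takes as long as a camera call.
- look_for(camera, label): "pixel" ([row, column] in pixels, amid what is visible of it).
- place_of(camera, label): "pixel" ([row, column] in pixels: a listed point, or the origin of a listed thing).
The state is a dict: "t": time; "qpos": joint angles; "qd": joint speeds; "effort": joint torques, N m; "eef_pos": TCP position; "ee_rot": TCP orientation; "ft_force": force on the tool from outside, world axes, zero at the start; "wrist_torque": the same for the moment, N m; "opening": finger opening in mm.
Only numpy, scipy, OpenCV 4.12 (cv2) and the standard library are available. Lean on these libraries where they do the work, as an engineer would, in place of code of your own. Each camera call takes 0.05 s, during which the arm holds its last target. There are 200 camera calls.

## Task

On the counter of the vaccination room stand two disinfectant bottles, one square and one round, each on a metal foot with a small drip cup and each with a screw cap that carries a side spout. Screw the cap of the square bottle further on, clockwise seen from above, until its spout ends over the middle of its own drip cup, and let go of it there. Leave the spout of the round bottle as it is.

Things in the scene. Friction and masses are not known exactly. Their poses are not given: they have to be found in the camera images.
- square_grip (a point): On the screw axis of the square bottle's grey cap, 154 mm above the table, at gripping height of its wing (36 mm long, 14 thick, z 126 to 172 mm; cap disc below it 42 mm across). Axes turn with the cap: x along the wing, spout to -x, y across, z up. Turns with 0.15 N m friction, stays where left; clockwise from above it sinks 4 mm a turn. No stop or click at the cup; it can go well past.
- square_spout (a point): Mouth of the square bottle's spout, an 11 mm grey tube from the cap: 70 mm from the screw axis, 108 mm above the table; turns with the cap, -x points outwards. Starts 0.6 to 1.2 rad anticlockwise of the cup. The white bottle, 68 x 68 mm in plan, its top 100 mm above the table, is fixed on an aluminium foot 150 x 90 x 8 mm that does not move.
- square_cup (a point): Centre of the mouth of the square bottle's steel drip cup, fixed on the same foot: 42 mm across, 30 mm above the table, 70 mm from the screw axis. Axes of the foot: -x from bottle to cup, z up; the foot is turned up to 32 degrees either way from the cup facing the robot.
- round_spout (a point): Mouth of the spout of the round bottle (72 mm in diameter; foot, cup, cap, wing and heights as for the square one, with its own random turn), 70 mm from its own screw axis. To be left where it is.

How it is judged (in metres and radians):
At the end, for the whole second after the job is handed in: The mouth of the square bottle's spout is, seen from above, within 15 mm (about 12 degrees of turn) of the centre of its drip cup (horizontal distance between square_spout and square_cup below 0.015 m); the robot touches nothing.
It fails at once if the round bottle's spout was moved by more than 12 mm (distance of round_spout from where it was at the start of the episode above 0.012 m).
It also fails if it takes over 29 s, if anything falls off the work surface, if the arm or the gripper's body presses on something with over 40 N, if the wrist force passes 120 N, or if a joint passes its speed limit or range.

## Working session

There is one attempt and no reset: what is moved stays moved. The work goes in short steps, Python scripts to look and compute and a tool call to move; the robot and the scene stay as the last step left them, time stands still between calls to the robot, and variables do not carry over. Pictures are saved under pics/ and viewed, about 8 in all and at most 12, crops included, and the job is handed in when it is done.

Besides the shell and the picture viewer there is one more tool, called after "Call:" as name([rows], argument=value, ...), one row to a line, values as JSON. apply_moves: Moves the arm, as the interface text tells. Its arguments: {"type":"object","properties":{"plan":{"type":"array"},"squeeze":{"type":"number"}},"required":["plan"]}

```bash
mkdir -p pics
cat > h.py <<'E'
from station import *
import numpy as np, cv2
from scipy.spatial.transform import Rotation as R
def cam(name):
    o=get_obs(); c=read_camera(name)
    if 'T_tool_cam' in c:
        T=np.eye(4);T[:3,:3]=R.from_rotvec(o['ee_rot']).as_matrix();T[:3,3]=o['eef_pos'];c['T']=T@np.array(c['T_tool_cam'])
    else:
        T=np.eye(4);q=np.array(c['orientation'],float)
        T[:3,:3]=q if q.shape==(3,3) else R.from_rotvec(q).as_matrix() if q.size==3 else R.from_quat(q).as_matrix()
        T[:3,3]=c['eye'];c['T']=T
    return c
def ray(c,px):
    v,u=px; d=np.array([(u-c['cx'])/c['fx'],(v-c['cy'])/c['fy']]);s=d.copy()
    for _ in range(20): s=d/(1+c['k1']*(s@s))
    return c['T'][:3,:3]@np.array([s[0],-s[1],-1.]),c['T'][:3,3]
def atz(c,px,z):
    d,e=ray(c,px); return e+d*(z-e[2])/d[2]
def atd(c,px):
    d,e=ray(c,px); v,u=map(int,np.round(px)); return e+d*c['range_z'][v,u]
E
python3 - <<'E'
from h import *
o=get_obs();print({k:np.round(v,3) for k,v in o.items()})
Z=dict(square_grip=154,square_spout=108,square_cup=30,round_spout=108)
for n in ['top','scene']:
    c=cam(n); print(n,c.get('orientation'),c.get('eye'))
    cv2.imwrite(f'pics/{n}.png',c['frame'][:,:,::-1])
    for l,z in Z.items():
        for r in place_of(n,l)[:3]: print(l,np.round(r['pixel']),round(r['conf'],2),np.round(atz(c,r['pixel'],z)), np.round(atd(c,r['pixel'])))
E
```

```text
{'t': np.float64(0.0), 'qpos': array([ 1.633,  0.256,  0.107, -0.   , -1.424, -0.285]), 'qd': array([ 0.   , -0.001,  0.001,  0.   ,  0.002,  0.002]), 'effort': array([-0.0000e+00, -3.8663e+01,  2.3794e+01,  5.3650e+00, -6.0000e-03,
        0.0000e+00]), 'eef_pos': array([121.373, 535.923, 230.376]), 'ee_rot': array([ 1.960e+00, -2.454e+00,  2.000e-03]), 'ft_force': array([ 0.182, -0.571,  0.628]), 'wrist_torque': array([-0.026, -0.02 ,  0.058]), 'opening': np.float64(85.516)}
top [ 0.1018206  -0.09402662 -1.54086022] [ 389.84175197  -27.16984419 1162.21194599]
square_grip [182. 394.] 0.89 [ 572. -165.  154.] [ 569. -162.  170.]
square_spout [194. 420.] 0.72 [ 555. -227.  108.] [ 553. -224.  122.]
square_cup [216. 399.] 0.96 [ 515. -194.   30.] [ 516. -196.   16.]
round_spout [210. 211.] 0.91 [507. 223. 108.] [505. 220. 123.]
scene [0.46721761 0.93774838 2.05977134] [939.69997135 305.38119769 590.12489865]
square_grip [174. 249.] 0.8 [ 568. -165.  154.] [ 580. -150.  168.]
square_spout [175. 235.] 0.64 [ 550. -235.  108.] [ 566. -213.  128.]
square_cup [197. 267.] 0.72 [ 499. -200.   30.] [ 555. -136.  100.]
round_spout [265. 448.] 0.77 [504. 232. 108.] [507. 233. 112.]
```

Run:
```python
import cv2
a=cv2.imread('pics/top.png'); cv2.imwrite('pics/top2.png',cv2.resize(a[120:280,170:470],None,fx=2.6,fy=2.6))
```

```text
(no output)
```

View pics/top2.png

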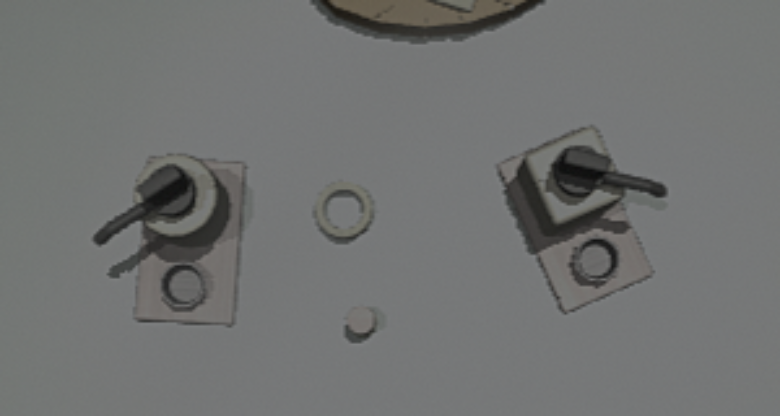

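The square bottle is at the right (axis about 572,-165). The spout points about 48° anticlockwise of the cup, which is consistent with the 0.6–1.2 rad given. I'm moving above it.

Call:
apply_moves([
  {"translation": [2.9, -2.9, -0.3], "delta_rot": [0, 0, 0], "gripper": 100},
  {"translation": [2.9, -2.9, -0.3], "delta_rot": [0, 0, 0], "gripper": 100},
  {"translation": [2.9, -2.9, -0.3], "delta_rot": [0, 0, 0], "gripper": 100},
  {"translation": [2.9, -2.9, -0.3], "delta_rot": [0, 0, 0], "gripper": 100},
  {"translation": [2.9, -2.9, -0.3], "delta_rot": [0, 0, 0], "gripper": 100},
  {"translation": [2.9, -2.9, -0.3], "delta_rot": [0, 0, 0], "gripper": 100},
  {"translation": [2.9, -2.9, -0.3], "delta_rot": [0, 0, 0], "gripper": 100},
  {"translation": [2.9, -2.9, -0.3], "delta_rot": [0, 0, 0], "gripper": 100},
  {"translation": [2.9, -2.9, -0.3], "delta_rot": [0, 0, 0], "gripper": 100},
  {"translation": [2.9, -2.9, -0.3], "delta_rot": [0, 0, 0], "gripper": 100},
  {"translation": [2.9, -2.9, -0.3], "delta_rot": [0, 0, 0], "gripper": 100},
  {"translation": [2.9, -2.9, -0.3], "delta_rot": [0, 0, 0], "gripper": 100},
  {"translation": [2.9, -2.9, -0.3], "delta_rot": [0, 0, 0], "gripper": 100},
  {"translation": [2.9, -2.9, -0.3], "delta_rot": [0, 0, 0], "gripper": 100},
  {"translation": [2.9, -2.9, -0.3], "delta_rot": [0, 0, 0], "gripper": 100},
  {"translation": [2.9, -2.9, -0.3], "delta_rot": [0, 0, 0], "gripper": 100},
  {"translation": [2.9, -2.9, -0.3], "delta_rot": [0, 0, 0], "gripper": 100},
  {"translation": [2.9, -2.9, -0.3], "delta_rot": [0, 0, 0], "gripper": 100},
  {"translation": [2.9, -2.9, -0.3], "delta_rot": [0, 0, 0], "gripper": 100},
  {"translation": [2.9, -2.9, -0.3], "delta_rot": [0, 0, 0], "gripper": 100},
])

```text
t: 2.17
eef_pos: [559.7, -159.5, 291.4]
ee_rot: [-1.96, 2.455, -0.0]
ft_force: [1.0, 0.9, 0.2]
opening: 85.4
```

Call:
apply_moves([
  {"translation": [0, 0, 0], "delta_rot": [0, 0, 0.12], "gripper": 100},
  {"translation": [0, 0, 0], "delta_rot": [0, 0, 0.12], "gripper": 100},
  {"translation": [0, 0, 0], "delta_rot": [0, 0, 0.12], "gripper": 100},
  {"translation": [0, 0, 0], "delta_rot": [0, 0, 0.12], "gripper": 100},
  {"translation": [0, 0, 0], "delta_rot": [0, 0, 0.12], "gripper": 100},
  {"translation": [0, 0, 0], "delta_rot": [0, 0, 0.12], "gripper": 100},
  {"translation": [0, 0, 0], "delta_rot": [0, 0, 0.12], "gripper": 100},
  {"translation": [0, 0, 0], "delta_rot": [0, 0, 0.12], "gripper": 100},
  {"translation": [0, 0, 0], "delta_rot": [0, 0, 0.12], "gripper": 100},
  {"translation": [0, 0, 0], "delta_rot": [0, 0, 0.12], "gripper": 100},
  {"translation": [0, 0, 0], "delta_rot": [0, 0, 0.12], "gripper": 100},
  {"translation": [0, 0, 0], "delta_rot": [0, 0, 0.12], "gripper": 100},
  {"translation": [0, 0, 0], "delta_rot": [0, 0, 0.12], "gripper": 100},
  {"translation": [0, 0, 0], "delta_rot": [0, 0, 0], "gripper": 100},
  {"translation": [0, 0, 0], "delta_rot": [0, 0, 0], "gripper": 100},
])

```text
t: 3.42
eef_pos: [559.0, -157.4, 291.3]
ee_rot: [-0.327, -3.124, -0.0]
ft_force: [0.8, -0.2, 0.4]
opening: 85.2
```

```bash
cat > look.py <<'E'
from h import *
import sys
c=cam('wrist'); o=get_obs(); print(o['t'],o['eef_pos'],o['opening'])
X=R.from_rotvec(o['ee_rot']).as_matrix();print('tool\n',X.round(3),'jaw deg',np.degrees(np.arctan2(X[1,0],X[0,0])))
cv2.imwrite(f'pics/{sys.argv[1]}.png',c['frame'][:,:,::-1])
P={}
for l,z in dict(square_grip=154,square_spout=108,square_cup=30).items():
    for r in place_of('wrist',l)[:2]:
        p=atz(c,r['pixel'],z);P.setdefault(l,p); print(l,np.round(r['pixel']),round(r['conf'],2),p.round(1),atd(c,r['pixel']).round(1))
g=P.get('square_grip')
if g is not None:
    for l in P:
        if l!='square_grip':
            d=P[l]-g; print(l,'r',np.hypot(*d[:2]).round(1),'ang',np.degrees(np.arctan2(d[1],d[0])).round(1))
    print('tool-frame offset to grip mm',(X.T@(g-o['eef_pos'])).round(1))
E
python3 look.py w1
```

```text
3.4667 [ 559.02139826 -157.40916398  291.26553229] 85.36568968079827
tool
 [[-0.978  0.207 -0.   ]
 [ 0.207  0.978  0.   ]
 [ 0.     0.    -1.   ]] jaw deg 168.07031833290722
square_grip [174. 308.] 0.83 [ 571.2 -166.   154. ] [ 569.6 -169.7  171.4]
square_spout [ 92. 308.] 0.75 [ 557.4 -236.9  108. ] [ 557.1 -236.6  117.3]
square_spout [119. 357.] 0.75 [ 514.5 -201.   108. ] [ 505.4 -193.8   11.5]
square_cup [117. 355.] 0.77 [ 508.7 -198.    30. ] [ 506.9 -196.7   10.8]
square_spout r 72.2 ang -101.0
square_cup r 70.2 ang -152.9
tool-frame offset to grip mm [-13.7  -5.9 137.3]
```

View pics/w1.png

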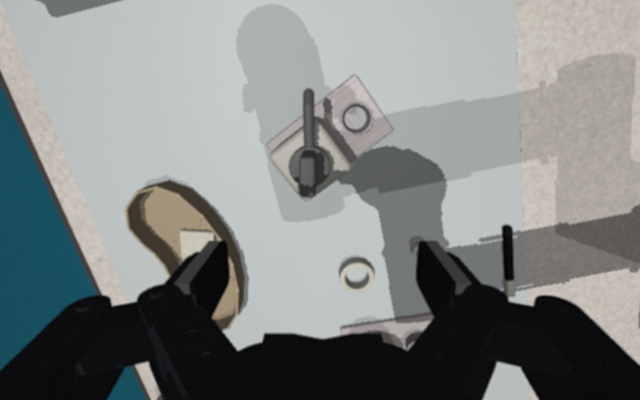

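The wrist view shows the wing at (308,175), the spout mouth at (308,92) and the cup at (355,117). The measured radii are 72 and 70 mm against 70 expected. I'm centring, lowering and gripping.

Call:
apply_moves([
  {"translation": [-1.35, -0.6, 0], "delta_rot": [0, 0, 0], "gripper": 100},
  {"translation": [0, 0, 3.5], "delta_rot": [0, 0, 0], "gripper": 100},
  {"translation": [0, 0, 3.5], "delta_rot": [0, 0, 0], "gripper": 100},
  {"translation": [0, 0, 3.5], "delta_rot": [0, 0, 0], "gripper": 100},
  {"translation": [0, 0, 2.5], "delta_rot": [0, 0, 0], "gripper": 100},
  {"translation": [0, 0, 1.6], "delta_rot": [0, 0, 0], "gripper": 100},
  {"translation": [0, 0, 1.0], "delta_rot": [0, 0, 0], "gripper": 100},
  {"translation": [0, 0, 0], "delta_rot": [0, 0, 0], "gripper": 100},
  {"translation": [0, 0, 0], "delta_rot": [0, 0, 0], "gripper": 40},
  {"translation": [0, 0, 0], "delta_rot": [0, 0, 0], "gripper": 40},
  {"translation": [0, 0, 0], "delta_rot": [0, 0, 0], "gripper": 40},
  {"translation": [0, 0, 0], "delta_rot": [0, 0, 0], "gripper": 40},
], squeeze=40)

```text
t: 4.62
eef_pos: [571.7, -166.2, 136.6]
ee_rot: [0.332, 3.122, -0.0]
ft_force: [-0.9, -0.7, -0.2]
opening: 38.6
```

```bash
python3 look.py w2
```

```text
4.6667 [ 571.47768792 -166.17048028  136.33962355] 34.12283921102715
tool
 [[-0.978  0.21   0.002]
 [ 0.21   0.978 -0.   ]
 [-0.002  0.    -1.   ]] jaw deg 167.86094074232744
square_grip [265. 327.] 0.65 [ 570.2 -166.2  154. ] [ 568.4 -175.4  171. ]
square_grip [ 97. 322.] 0.4 [ 557.6 -235.6  154. ] [ 557.6 -236.   117.6]
square_spout [100. 323.] 0.85 [ 557.4 -234.7  108. ] [ 557.4 -234.7  118.4]
square_cup [136. 394.] 0.95 [ 509.1 -196.7   30. ] [ 505.6 -193.9   11.7]
square_spout r 69.8 ang -100.6
square_cup r 68.2 ang -153.4
tool-frame offset to grip mm [  1.2  -0.3 -17.7]
```

View pics/w2.png

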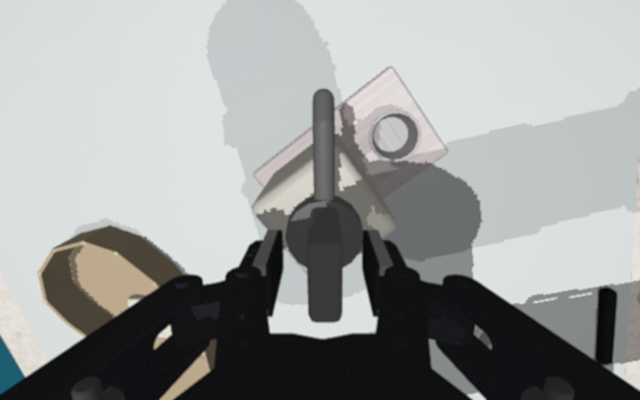

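The fingers straddle the wing, with the spout tip at (323,92) and the cup at (394,136). The turn needed is about 52° (0.91 rad), which is tool +z. I'm closing and turning most of it.

Call:
apply_moves([
  {"translation": [0, 0, 0], "delta_rot": [0, 0, 0], "gripper": 0},
  {"translation": [0, 0, 0], "delta_rot": [0, 0, 0], "gripper": 0},
  {"translation": [0, 0, 0], "delta_rot": [0, 0, 0], "gripper": 0},
  {"translation": [0, 0, 0], "delta_rot": [0, 0, 0], "gripper": 0},
  {"translation": [0, 0, 0], "delta_rot": [0, 0, 0], "gripper": 0},
  {"translation": [0, 0, 0], "delta_rot": [0, 0, 0], "gripper": 0},
], squeeze=50)

```text
t: 5.32
eef_pos: [570.8, -166.1, 135.4]
ee_rot: [-0.332, -3.124, 0.0]
ft_force: [-1.2, 1.3, 1.8]
opening: 13.7
```

Call:
apply_moves([
  {"translation": [0, 0, 0.005], "delta_rot": [0, 0, 0.08], "gripper": 0},
  {"translation": [0, 0, 0.005], "delta_rot": [0, 0, 0.08], "gripper": 0},
  {"translation": [0, 0, 0.005], "delta_rot": [0, 0, 0.08], "gripper": 0},
  {"translation": [0, 0, 0.005], "delta_rot": [0, 0, 0.08], "gripper": 0},
  {"translation": [0, 0, 0.005], "delta_rot": [0, 0, 0.08], "gripper": 0},
  {"translation": [0, 0, 0.005], "delta_rot": [0, 0, 0.08], "gripper": 0},
  {"translation": [0, 0, 0.005], "delta_rot": [0, 0, 0.08], "gripper": 0},
  {"translation": [0, 0, 0.005], "delta_rot": [0, 0, 0.08], "gripper": 0},
  {"translation": [0, 0, 0.005], "delta_rot": [0, 0, 0.08], "gripper": 0},
  {"translation": [0, 0, 0.005], "delta_rot": [0, 0, 0.08], "gripper": 0},
  {"translation": [0, 0, 0.005], "delta_rot": [0, 0, 0.08], "gripper": 0},
  {"translation": [0, 0, 0], "delta_rot": [0, 0, 0], "gripper": 0},
  {"translation": [0, 0, 0], "delta_rot": [0, 0, 0], "gripper": 0},
])

```text
t: 6.4
eef_pos: [570.7, -166.0, 134.8]
ee_rot: [-1.628, -2.686, 0.0]
ft_force: [-2.8, 1.0, 3.6]
opening: 13.3
```

```bash
python3 look.py w3
```

```text
6.45 [ 570.71601072 -165.99166125  134.8479927 ] 13.496507098776634
tool
 [[-0.463  0.887 -0.   ]
 [ 0.887  0.463  0.   ]
 [ 0.    -0.    -1.   ]] jaw deg 117.55519954885268
square_grip [264. 324.] 0.59 [ 569.4 -166.5  154. ] [ 562.2 -170.3  168.8]
square_spout [ 96. 322.] 0.55 [ 507.9 -199.6  108. ] [ 508.  -199.5  117.9]
square_cup [104. 322.] 0.6 [ 512.1 -197.3   30. ] [ 511.4 -197.7  120.5]
square_spout r 69.9 ang -151.7
square_cup r 65.1 ang -151.7
tool-frame offset to grip mm [  0.2  -1.4 -19.2]
```

View pics/w3.png

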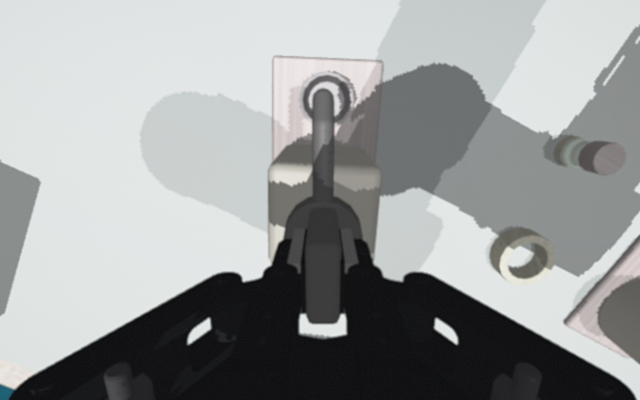

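The spout tip (323,95) lies over the cup ring (centre about 327,98), leaving about 1° to go. I'm nudging it, releasing and lifting away.

Call:
apply_moves([
  {"translation": [0, 0, 0], "delta_rot": [0, 0, 0.02], "gripper": 0},
  {"translation": [0, 0, 0], "delta_rot": [0, 0, 0], "gripper": 0},
  {"translation": [0, 0, 0], "delta_rot": [0, 0, 0], "gripper": 70},
  {"translation": [0, 0, 0], "delta_rot": [0, 0, 0], "gripper": 70},
  {"translation": [0, 0, 0], "delta_rot": [0, 0, 0], "gripper": 70},
  {"translation": [0, 0, 0], "delta_rot": [0, 0, 0], "gripper": 70},
  {"translation": [0, 0, 0], "delta_rot": [0, 0, 0], "gripper": 70},
  {"translation": [0, 0, -1], "delta_rot": [0, 0, 0], "gripper": 70},
  {"translation": [0, 0, -2], "delta_rot": [0, 0, 0], "gripper": 70},
  {"translation": [0, 0, -3], "delta_rot": [0, 0, 0], "gripper": 70},
  {"translation": [0, 0, -3], "delta_rot": [0, 0, 0], "gripper": 70},
  {"translation": [0, 0, -3], "delta_rot": [0, 0, 0], "gripper": 70},
  {"translation": [0, 0, 0], "delta_rot": [0, 0, 0], "gripper": 70},
  {"translation": [0, 0, 0], "delta_rot": [0, 0, 0], "gripper": 70},
  {"translation": [0, 0, 0], "delta_rot": [0, 0, 0], "gripper": 70},
])

```text
t: 7.85
eef_pos: [570.8, -166.0, 254.8]
ee_rot: [-1.658, -2.668, -0.001]
ft_force: [-0.8, 0.2, -0.8]
opening: 59.6
```

```bash
python3 look.py w4
python3 - <<'E'
from h import *
c=cam('top')
for r in place_of('top','round_spout')[:2]: print('round',r['conf'],atz(c,r['pixel'],108).round())
E
```

```text
7.9 [ 570.53139074 -165.95355066  253.97936402] 59.56598203221672
tool
 [[-0.443  0.897 -0.001]
 [ 0.897  0.443  0.   ]
 [ 0.001 -0.001 -1.   ]] jaw deg 116.28560524546315
square_grip [190. 324.] 0.84 [ 570.1 -166.   154. ] [ 565.9 -168.1  170.9]
square_spout [101. 323.] 0.87 [ 509.1 -196.4  108. ] [ 509.2 -196.4  117.5]
square_cup [102. 323.] 0.7 [ 509.7 -196.3   30. ] [ 509.7 -196.5  119.1]
square_spout r 68.1 ang -153.5
square_cup r 67.6 ang -153.3
tool-frame offset to grip mm [  0.1  -0.3 100. ]
round 0.69 [500. 232. 108.]
```

View pics/w4.png

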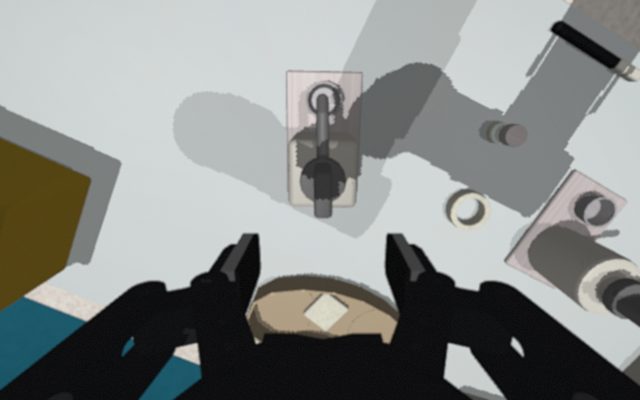

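The spout tip (322,98) sits over the cup ring (about 324,99), and the gripper is clear of the cap. I'm handing in.

```bash
python3 -c "
from station import *
print(finish_job(), get_obs()['t'])"
```

```text
the job is handed in; nothing more can be done
the job is handed in; nothing more can be done
```

I gripped the wing of the square bottle's cap, turned it about 52° clockwise, let go and lifted about 12 cm clear. The job was handed in at about 8 s.

- **Square bottle:** in the last wrist picture the spout points at -153.5°. The cup measured -153° before the turn, so the spout mouth is within about 3 mm of the cup's middle. After the turn the spout hid the cup, so the cup's own reading then (-153.3°) is less certain. The highest wrist force I saw reported was about 5 N.
- **Round bottle:** the arm never went near it. The two top-camera readings of its spout disagree by about 11 mm: (507, 223) at the start and (500, 232) at the end. I put this down to detector noise, because the scene camera at the start read (504, 232). I did not check it further.

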